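Load the reference cell and roll it to the index with the thumbwheel

TASK

Take the square reference cell out of the rack, stand it fully down in the pocket of the carriage on the measuring stage and let go of it. Then, with one fingertip, roll the sprung thumbwheel in the stage's top, pressing gently and never bottoming it on its spring, until the carriage's pointer lines up with the pointed rider on the rail (not the plain one). Move the carriage only by its wheel, leave the other things where they stand, and finish with your hand clear of everything.

Things in the scene. Friction and masses are not known exactly. Their poses are not given: they have to be found in the camera images.
- cell: the reference cell as a body, for contact only: see cell_mid. Its origin is the centre of its underside.
- cell_mid (a point): centre (half-way up) of the reference cell: loose upright square aluminium bar 16 x 16 x 76 mm, about 45 g, with dark windows; the only square and the tallest thing in the rack. z up, x and y square to its faces. It stands in a 19 mm square hole 14 mm deep; which of the three holes varies.
- rack: fixed grey rack block 170 x 50 x 24 mm, origin at the centre of its underside, x along its length and its row of three holes (x = -55, 0, +55 mm), hole floors 10 mm up. The cell stands within 3 degrees of square to it.
- stage: the fixed measuring stage: white box 200 (x) x 240 (y) x 50 mm high, origin at the centre of its underside, z up. Its flat top (the deck) is 50 mm above the origin. The thumbwheel is near the front edge (x = -55 mm, y = 0), the carriage runs along y on its track at x = +30 mm, the index rail is at x = +88 mm, 12 mm over the deck.
- wheel_slot (a point): point of the deck plane at the middle of the thumbwheel's slot, straight below the wheel's crown; axes as the stage. The black rubber wheel (radius 22 mm, 13 mm wide, axle along the stage's x) shows only its crown above the deck. How far the crown stands above the deck differs from stage to stage, 5.5 to 14.5 mm, and is not measured: feel for it. It turns without end and stays where it is left.
- bezel: black bezel of the wheel, 32 (x) x 62 (y) x 2 mm, origin at wheel_slot; the wheel belongs to it. The wheel is sprung downwards: 2.5 N preload, then 3.5 N/mm for 4.2 mm; over 13 N it is damaged. It turns by friction against about 2 N at the rim: press with about 8 N, less slips. Crown dragged to the stage's +y drives the carriage to +y, half as far as the rim moves.
- carriage: the carriage, an aluminium block 36 x 36 mm, 20 mm high, sliding just over the deck along the stage's y, 34 mm either way from the middle, where it starts; origin at the centre of its underside, axes as the stage. It shares the wheel's sprung rocking bed, so it may lean about its y by 3 degrees at rest and 6 while the wheel is pressed. Pushed directly it yields at about 4 N (not allowed).
- pocket (a point): centre of the floor of the carriage's open square pocket, 19 x 19 mm, 14 mm deep, sides along the stage's x and y; axes as the carriage, leaning with it. The pocket's mouth (the carriage's top) is 14 mm above it. Seated, the cell's centre is 38 mm above this point.
- pointer (a point): tip of the carriage's pointer, a 3 mm wide dark blade at the carriage's top that points to the stage's +x, towards the rail; axes as the stage; its y along the stage is the carriage's position.
- rider_pointed: pointed rider: dark 14 x 12 x 12 mm clip fixed on the rail, with a 3 mm wide blade pointing to the stage's -x at the height of the pointer, and a steel pin 28 mm tall. Origin at deck level under the rail, blade at its y = 0; axes as the stage. It is 14 to 26 mm to either side of the carriage's start along y; the plain rider (square clip, no blade or pin) is on the other side.
- vial_a: a capped round amber vial in the rack, 16 mm wide, 60 mm tall, origin at its underside: leave it.
- vial_b: the other round vial, same as the first: leave it.
Mind the look-alikes: they are no part of the job. Leave any yellow look-alike of the cell alone.

How it is judged (in metres and radians):
On the way, in this order (a step that is already met when the one before it is completed fails the run):
1. the cell stands fully down in the carriage's pocket and has been let go (horizontal distance between cell_mid and pocket below 0.007 m and z of cell_mid in the frame of pocket between 0.034 and 0.0405 m and angle between cell_mid's own z axis and vertical below 0.12 rad and contact force between the fingers and cell below 0.1 N), for 0.2 s.
2. with a fingertip on the thumbwheel, the pointer comes within 3 mm of the pointed rider's blade (y of pointer in the frame of rider_pointed between -0.003 and 0.003 m and contact force between the fingers and wheel_c0 above 0.3 N), for 0.05 s.
At the end, for the whole second after the job is handed in: The cell stands upright (within 7 degrees) fully down in the pocket (its centre within 7 mm of the pocket's axis and less than 40.5 mm above the pocket's floor), released and at rest, and the carriage rests with its pointer within 3 mm of the pointed rider's blade along the stage's y (all of step 1 and y of pointer in the frame of rider_pointed between -0.003 and 0.003 m and linear speed of cell below 0.01 m/s and linear speed of carriage below 0.005 m/s); the robot touches nothing.
It fails at once if the thumbwheel is pressed with more than 13 N (contact force between anything else and wheel_c0 above 13 N).
It fails at once if the robot pushes on the carriage itself with more than 3 N (contact force between the arm and carriage above 3 N).
It fails at once if the robot pushes on the carriage itself with more than 3 N (fingers) (contact force between the fingers and carriage above 3 N).
It fails at once if the carriage is dragged more than 8 mm by the cell while the fingers hold it (contact force between the fingers and cell above 0.5 N and distance of pointer from where it was at the start of the episode above 0.008 m).
It fails at once if a bystander is moved by more than 25 mm or a vial tipped (distance of any of vial_a, vial_b, amber_bottle_c0, beaker_c0, wash_bottle_c0, stopper_c0 from where it was at the start of the episode above 0.025 m or angle between any of vial_a, vial_b's own z axis and vertical above 0.4 rad).
It also fails if it takes over 54 s, if anything falls off the work surface, if the arm or the gripper's body presses on something with over 40 N, if the wrist force passes 120 N, or if a joint passes its speed limit or range.

ROBOT

A 6-joint arm with a two-finger parallel gripper is mounted at the origin on the work surface. World frame = base frame: x ahead of the robot, y to its left, z up, the work surface at z = 0. Lengths are in mm, angles in degrees, forces in N, time in s.
With the tool pointing down it reaches from about 375 to 925 mm from the base axis. Payload 5.7 kg.
Tool frame: the origin (TCP) lies midway between the tips of the shut fingers; the grasp point (between the pads) lies 19 mm behind it (bot.hold_point_z is the distance from the TCP to the grasp point, in mm); z points along the fingers, y is the line along which they close (so a half turn about z gives the same grasp; the last joint's range is limited). The gripper opens to 85 mm and grips with 20 to 120 N. Pads are 22 mm wide; open, the fingers measure 114 mm over their backs; the gripper's body (76 mm by 85 mm) begins 54 mm behind the grasp point. The pads swing forward as they close: fully open they stand 13 mm farther back than shut.
Start: joints at [69.952, 20.558, 86.54, -0, 72.909, -6.595], TCP at [139.584, 583.506, 231.267] pointing down, gripper open.
Joint ranges: [-170.27, 170.27], [-57.76, 135], [12.27, 136.19], [-55.21, 235.2], [11.17, 155.16], [-170.74, 170.74]. Speed limits (degrees/s): [136.94, 136.94, 180, 180, 180, 180].

INTERFACE

Orientations are given as a 3x3 rotation matrix whose columns are the frame's x, y, z axes.
In Python, from plant import bot gives the robot as it stands. The module is installed in compiled form; this text tells all that it offers. Calls block until the motion is done:
- bot.goto(position, orientation): joint-space move of the TCP to a pose.
- bot.move_linear(position, ori=None, feed=150, contact_N=None): straight line of the TCP; ori=None keeps the orientation; feed is the mean speed in mm/s. With contact_N (N) it stops when the force on the tool has changed by that much, and returns True; else False.
- bot.set_joints(angles): joint-space move.
- bot.ungrasp() and bot.grab(grip_force=None): open the fingers fully, or close them until they stop; grip_force is the grip in N (None keeps the last).
- bot.dwell(seconds).
- bot.solve_ik(position, orientation): joint angles nearest the present ones, or None.
- bot.state(): the state.
- bot.camera(name): name is "scene" or "top"; returns the picture (420x560x3 uint8, red, green, blue); there is no depth.
- bot.calibration(name): a dict with "K" (3x3 intrinsics, pixels), "rvec" (rotation vector, rad) and "tvec" (3), from world to camera coordinates, as OpenCV has them. Camera axes: x right, y down, z forward; pixel columns grow to the right and rows downward; lengths in mm; the calibration is good to about 2 mm. A picture is of the moment at which its call begins. calibration takes no time and is no camera call.
A pose or a line that the arm cannot do raises bot.PlanningError and nothing moves.
- bot.hand_in(): hands the job in; it is judged then, once.
The state is a dict: "time_s": time; "qpos": joint angles; "qd": joint speeds; "tau": joint torques, N m; "tcp_pos": TCP position; "tcp_rot": TCP orientation; "force": force on the tool from outside, world axes, zero at the start; "ft_torque": the same for the moment, N m; "opening": finger opening in mm; "grasp_force": force on a finger pad.
Only numpy, scipy, OpenCV 4.12 (cv2) and the standard library are available. Lean on these libraries where they do the work, as an engineer would, in place of code of your own. Each camera call takes 0.05 s, during which the arm holds its last target. There are 200 camera calls.

## Working session

There is one attempt and no reset: what is moved stays moved. The work goes in short steps, each a Python script; the robot and the scene stay as the last script left them, time stands still between calls to the robot, and variables do not carry over. Pictures are saved under pics/ and viewed, at most 10 in all, crops included, and the job is handed in when it is done.

```bash
mkdir -p pics; python3 - <<'E'
from plant import bot
import cv2
for n in("scene","top"):
    cv2.imwrite(f"pics/{n}0.png",cv2.resize(bot.camera(n)[:,:,::-1],(800,600),interpolation=cv2.INTER_CUBIC)); c=bot.calibration(n); print(n,c)
s=bot.state();print(s['time_s'],s['force'],s['tcp_rot'],bot.hold_point_z)
E
```

```text
scene {'K': array([[451.92098868,   0.        , 278.83412747],
       [  0.        , 451.92098868, 214.1071629 ],
       [  0.        ,   0.        ,   1.        ]]), 'rvec': array([ 1.86552387,  1.29881347, -0.67017671]), 'tvec': array([-247.18651035, -245.96908995, 1214.59999933])}
top {'K': array([[416.95640584,   0.        , 281.39118075],
       [  0.        , 416.95640584, 208.38540097],
       [  0.        ,   0.        ,   1.        ]]), 'rvec': array([ 2.16731389, -2.13959697,  0.1278515 ]), 'tvec': array([ 35.97754203, 550.57392568, 849.06812027])}
0.1 [0.07608818 0.27501091 0.7298724 ] [[-9.72562522e-01  2.32640857e-01 -6.09714978e-04]
 [ 2.32641557e-01  9.72561183e-01 -1.62831020e-03]
 [ 2.14173641e-04 -1.72547851e-03 -9.99998488e-01]] 18.700000000000003
```

View pics/scene0.png

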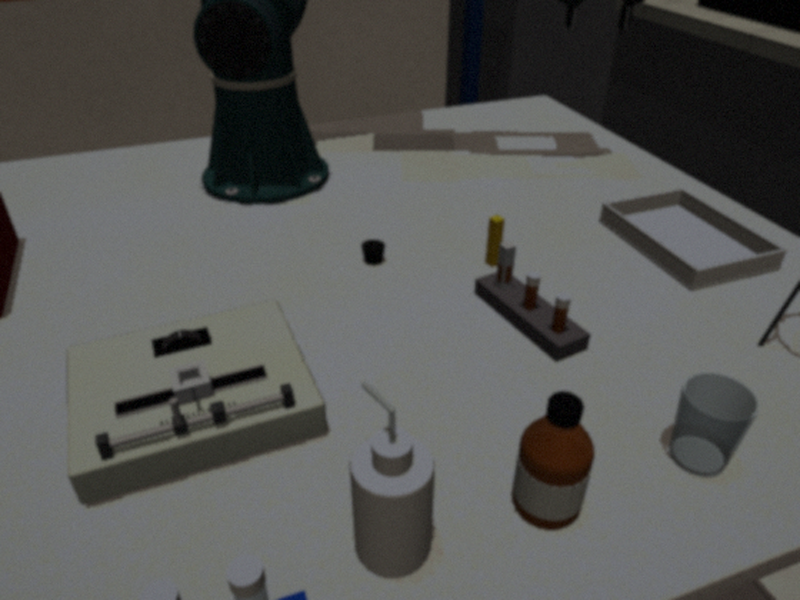

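View pics/top0.png

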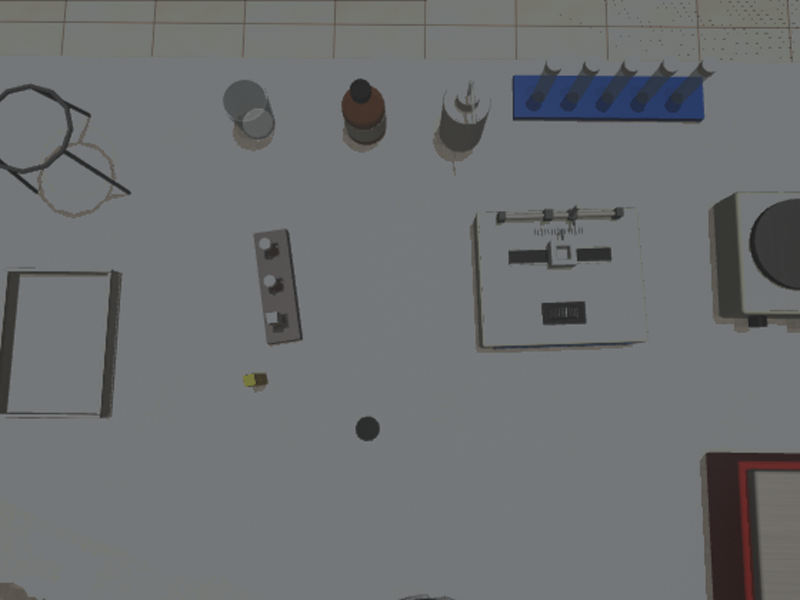

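The reference cell is in the rack hole nearest the robot: the square top is at top-view (274,318) and the same cell is at scene (506,262). The yellow look-alike stands outside the rack at top (252,380). The two round vials are at top (266,244) and (271,282). The stage is at top (560,278), with its riders at (548,214) and (573,214). I'll confirm in enlarged crops.

```bash
cat > h.py <<'E'
import numpy as np,cv2
from plant import bot
def proj(n,P):
    c=bot.calibration(n); return cv2.projectPoints(np.array(P,float).reshape(-1,1,3),c['rvec'],c['tvec'],c['K'],None)[0].reshape(-1,2)
def back(n,uv,z):
    c=bot.calibration(n);R=cv2.Rodrigues(c['rvec'])[0];o=-R.T@c['tvec']
    d=R.T@np.linalg.inv(c['K'])@np.array([uv[0],uv[1],1.]); return o+d*(z-o[2])/d[2]
def crop(n,x0,y0,w,h,s,img=None):
    im=bot.camera(n) if img is None else img
    t=cv2.convertScaleAbs(im[y0:y0+h,x0:x0+w,::-1],alpha=1.7)
    t=cv2.resize(t,None,fx=s,fy=s,interpolation=cv2.INTER_CUBIC)
    for i in range(0,w,10): cv2.putText(t,str(x0+i),(i*s,10),0,.35,(0,0,255),1);cv2.line(t,(i*s,12),(i*s,18),(0,0,255),1)
    for i in range(0,h,10): cv2.putText(t,str(y0+i),(0,i*s+4),0,.35,(0,0,255),1);cv2.line(t,(24,i*s),(30,i*s),(0,0,255),1)
    return t
E
python3 - <<'E'
from h import *
top=np.mean([bot.camera("top") for _ in range(4)],0).astype(np.uint8);sc=np.mean([bot.camera("scene") for _ in range(4)],0).astype(np.uint8)
np.savez("im.npz",top=top,sc=sc)
cv2.imwrite("pics/st.png",crop("top",328,140,130,106,6,top)[:600])
a=crop("top",166,155,50,90,6,top);b=crop("scene",325,145,90,108,5,sc)
m=np.zeros((560,800,3),np.uint8);m[:540,:300]=a;m[:540,310:760]=b;cv2.imwrite("pics/rk.png",m)
E
```

```text
(no output)
```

View pics/st.png

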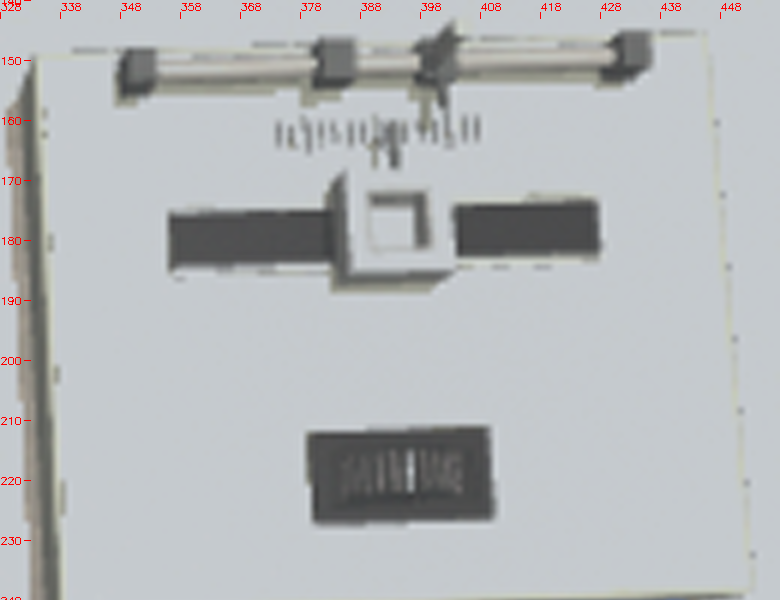

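View pics/rk.png

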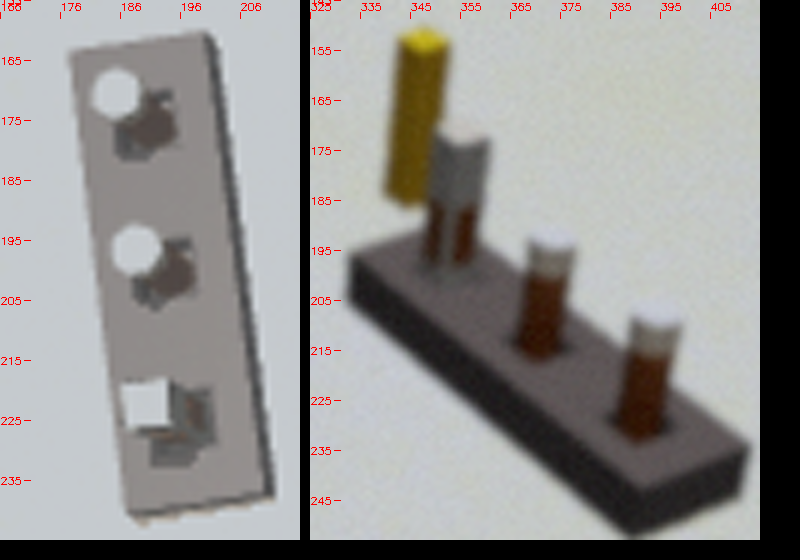

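The crop confirms it. In the rack the cell is the square top at top px (186–195, 218–227), with the round vials above it. On the stage the pointer is near px (393,163). The pointed rider, with its pin and blade, is at (401,153), toward −y. The plain rider is at (383,150).

```bash
python3 - <<'E'
from h import *
from scipy.optimize import least_squares
def px(X,x0,y0,s=6): X=np.array(X,float); return (X+.5)/s-.5+[x0,y0]
def fit(loc,uv,g):
    loc=np.array(loc,float)
    def W(p):
        c,s=np.cos(p[2]),np.sin(p[2]);return np.c_[p[0]+c*loc[:,0]-s*loc[:,1],p[1]+s*loc[:,0]+c*loc[:,1],loc[:,2]]
    r=least_squares(lambda p:(proj("top",W(p))-uv).ravel(),g,loss="soft_l1",x_scale=[10,10,.05]);return r.x,(proj("top",W(r.x))-uv).round(2)
g=back("top",(393,195),50)
uv=px([(36,55),(706,33),(750,595),(307,434),(489,427),(495,517),(314,523)],328,140)
p,e=fit([(100,120,50),(100,-120,50),(-100,-120,50),(-39,31,52),(-39,-31,52),(-71,-31,52),(-71,31,52)],uv,[g[0],g[1],0])
print("stage",p,np.degrees(p[2]),e.tolist())
uvr=px([(69,52),(205,32),(273,495),(128,515)],166,155)
g=back("top",uvr.mean(0),24)
q,e=fit([(-25,85,24),(-25,-85,24),(25,85,24),(25,-85,24)][0:0] or [(25,85,24),(25,-85,24),(-25,-85,24),(-25,85,24)],uvr,[g[0],g[1],0]) if 0 else (None,None)
# rack: long axis ~ world x
q,e=fit([(85,25,24),(85,-25,24),(-85,-25,24),(-85,25,24)],uvr,[g[0],g[1],0]);print("rack",q,np.degrees(q[2]),e.tolist())
uvc=px([(119,381),(167,376),(174,427),(126,430)],166,155)
g=back("top",uvc.mean(0),86)
k,e=fit([(8,8,86),(8,-8,86),(-8,-8,86),(-8,8,86)],uvc,[g[0],g[1],0]);print("cell",k,np.degrees(k[2]),e.tolist())
R=lambda p,l:np.array([p[0]+np.cos(p[2])*l[0]-np.sin(p[2])*l[1],p[1]+np.sin(p[2])*l[0]+np.cos(p[2])*l[1]])
print("cell hole",R(q,(-55,0)))
inv=lambda p,w:np.array([[np.cos(p[2]),np.sin(p[2])],[-np.sin(p[2]),np.cos(p[2])]])@(np.array(w)[:2]-p[:2])
for nm,u,z in[("pocket mouth",px([(367,195),(428,191),(430,248),(370,250)],328,140).mean(0),71),("pointer",px([(391,130)],328,140)[0],70),("blade",px([(446,100)],328,140)[0],70),("slotL",px([(168,240)],328,140)[0],50),("slotR",px([(600,228)],328,140)[0],50)]:
    w=back("top",u,z);print(nm,w.round(1),inv(p,w).round(1))
# scene checks: overlay predicted
im=np.load("im.npz")["sc"]
def W3(p,l): return [*R(p,l),l[2]]
S=[W3(p,l) for l in[(100,120,50),(100,-120,50),(-100,-120,50),(-100,120,50),(-39,31,52),(-39,-31,52),(-71,-31,52),(-71,31,52),(30,0,71)]]
C=[W3(k,l) for l in[(8,8,86),(8,-8,86),(-8,-8,86),(-8,8,86)]]+[W3(q,l) for l in[(85,25,24),(85,-25,24),(-85,-25,24),(-85,25,24)]]
a=crop("",40,205,190,145,4,im)
for u in proj("scene",S): cv2.drawMarker(a,tuple(np.int32((u-[40,205])*4+1.5)),(255,0,255),0,8,1)
b=crop("",325,145,90,108,5,im)
for u in proj("scene",C): cv2.drawMarker(b,tuple(np.int32((u-[325,145])*5+2)),(255,0,255),0,8,1)
cv2.imwrite("pics/ov.png",a)
np.savez("fit.npz",p=p,q=q,k=k)
print("cell px scene pred",proj("scene",C).round(1).tolist())
E
```

```text
stage [ 5.83664142e+02 -1.88321814e+02  4.48275379e-02] 2.5684287272215665 [[-0.95, -0.61], [0.65, -0.61], [1.18, 0.21], [0.08, -0.14], [-0.34, 0.07], [-0.25, 0.47], [-0.14, 0.43]]
rack [5.67873163e+02 2.32361277e+02 1.72440489e-01] 9.880112236021857 [[0.03, 0.15], [0.09, -0.11], [-0.53, -0.22], [0.38, 0.18]]
cell [5.14381632e+02 2.24166322e+02 1.39649357e-01] 8.00131876131845 [[0.19, 0.28], [0.18, 0.1], [-0.18, -0.46], [-0.19, 0.06]]
cell hole [513.68887105 222.9239834 ]
pocket mouth [ 614.4 -187.1   71. ] [30.7 -0.1]
pointer [ 646.3 -185.3   70. ] [62.8  0.2]
blade [ 657.1 -204.4   70. ] [ 72.7 -19.4]
slotL [ 611.  -111.9   50. ] [30.7 75.1]
slotR [ 617.1 -262.8   50. ] [ 30.  -75.9]
cell px scene pred [[361.6, 170.8], [354.5, 172.9], [349.4, 169.1], [356.4, 167.0], [412.9, 232.4], [390.9, 241.5], [331.9, 194.1], [352.3, 187.3]]
```

View pics/ov.png

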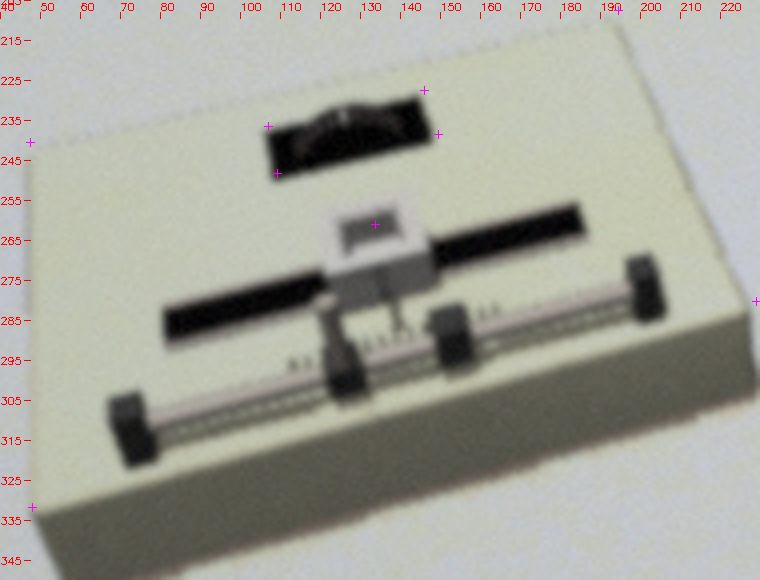

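```bash
cat >> h.py <<'E'
def ori(a):
    a=np.radians(a);c,s=np.cos(a),np.sin(a);return np.array([[-c,-s,0],[-s,c,0],[0,0,-1.]])
def st(t=""):
    s=bot.state();print(t,round(s['time_s'],2),np.round(s['tcp_pos'],1),'F',np.round(s['force'],1),'op',round(s['opening'],1),'gf',round(s['grasp_force'],1));return s
E
python3 - <<'E'
from h import *
bot.goto([514.4,224.2,190],ori(8.5));st()
F=bot.move_linear([514.4,224.2,50],feed=120,contact_N=8);print(F);st("down")
bot.grab(35);st("grab")
bot.move_linear([514.4,224.2,58],feed=40);st("lift8")
bot.move_linear([514.4,224.2,190],feed=150);s=st("lift")
bot.goto([614.1,-187,200],ori(2.57))
bot.move_linear([614.1,-187,117],feed=150);st("hover")   # underside at 77
sc=np.mean([bot.camera("scene") for _ in range(3)],0).astype(np.uint8)
top=bot.camera("top")
np.savez("im2.npz",sc=sc,top=top)
a=crop("",80,190,120,110,5,sc)
c=[]
R=ori(2.57)
for dz in(77,):
  for dx,dy in((8,8),(8,-8),(-8,-8),(-8,8)): c.append(np.array([614.1,-187,0])+R@[dx,dy,0]+[0,0,dz])
for u in proj("scene",c): cv2.drawMarker(a,tuple(np.int32((u-[80,190])*5+2)),(255,0,255),0,8,1)
cv2.imwrite("pics/hov.png",a)
E
```

```text
2.38 [514.1 224.9 190.1] F [ 0.2 -0.6 -0.1] op 85.6 gf 0.0
False
down 3.7 [515.  224.4  50.6] F [-0.5 -0.   0.9] op 85.4 gf 0.0
grab 4.33 [514.5 224.2  50.2] F [-0.5  0.5  2.1] op 15.7 gf 36.2
lift8 4.68 [514.7 224.3  58.4] F [-0.2  0.5 -0.9] op 15.5 gf 36.1
lift 5.72 [513.6 224.  189.1] F [-0.2  0.5 -0.9] op 15.5 gf 36.0
hover 7.97 [ 614.7 -186.8  117.6] F [ 0.7  0.1 -0.2] op 15.6 gf 36.0
```

View pics/hov.png

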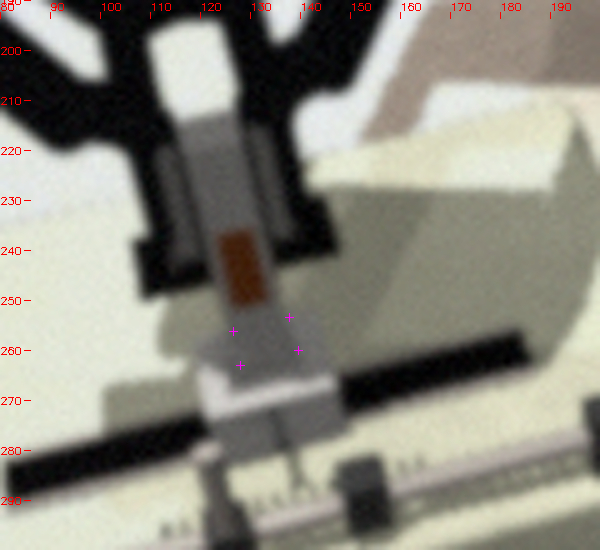

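The cell is gripped and hangs over the pocket. The projected underside corners agree with the image to about 2 px, the same bias the scene camera shows for the stage. I'll lower it with contact stop.

```bash
python3 - <<'E'
from h import *
st("0")
F=bot.move_linear([614.1,-187,92],feed=25,contact_N=4);print(F);st("down")
E
```

```text
0 8.18 [ 615.  -187.3  118.3] F [-0.6 -0.2  0.2] op 15.5 gf 36.0
True
down 8.93 [ 614.  -187.    97.7] F [-0.4  0.4  6. ] op 15.7 gf 36.8
```

```bash
python3 - <<'E'
from h import *
bot.ungrasp();st("open")
bot.move_linear([614.1,-187,215],feed=150);st("up")
# to wheel standoff, shut
p=np.load("fit.npz")["p"]
bot.grab(20)
c,s=np.cos(p[2]),np.sin(p[2]); w=lambda x,y:[p[0]+c*x-s*y,p[1]+s*x+c*y]
W=w(-55,9); print(W)
bot.goto([*W,200],ori(2.57));st("wheel")
sc=np.mean([bot.camera("scene") for _ in range(2)],0).astype(np.uint8);top=bot.camera("top")
np.savez("im3.npz",sc=sc,top=top)
m=np.zeros((500,800,3),np.uint8);m[:480,:400]=crop("",90,220,80,96,5,sc);m[:480,400:]=crop("",360,140,80,96,5,top)
cv2.imwrite("pics/placed.png",m)
E
```

```text
open 9.6 [ 613.3 -186.7   96.8] F [-0.   0.6 -0.4] op 85.6 gf 0.0
up 10.54 [ 613.4 -186.7  214. ] F [-0.6  0.3 -0.2] op 85.3 gf 0.0
[np.float64(528.3160817608109), np.float64(-181.79554441986105)]
wheel 11.75 [ 527.5 -181.7  200.2] F [1.1 0.2 0.2] op -0.1 gf 0.0
```

View pics/placed.png

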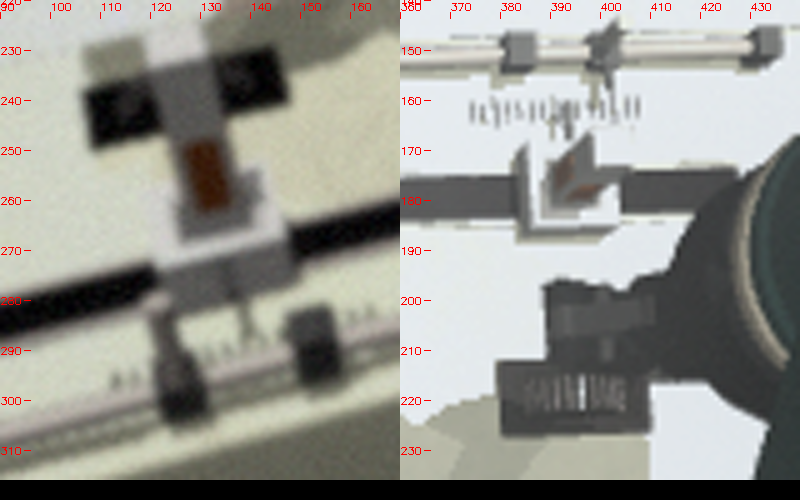

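The cell stands upright in the pocket, at scene (128,225–265), and the carriage has not moved. Next I feel for the crown.

```bash
cat >> h.py <<'E'
p=np.load("fit.npz")["p"]
def w(x,y,z):
    c,s=np.cos(p[2]),np.sin(p[2]);return [p[0]+c*x-s*y,p[1]+s*x+c*y,z]
E
python3 - <<'E'
from h import *
for y in (0,8):
    bot.move_linear(w(-55,y,70),feed=140)
    bot.dwell(.2);st("pre")
    print(y,bot.move_linear(w(-55,y,54.5),feed=10,contact_N=2));st("feel")
    bot.dwell(.2);st("held")
bot.move_linear(w(-55,8,70),feed=60)
E
```

```text
pre 13.18 [ 529.3 -191.    70.9] F [ 0.1 -0.2 -0.1] op 0.2 gf 0.0
0 True
feel 14.04 [ 528.6 -190.8   62.2] F [-0.1 -0.1  4.2] op -0.2 gf 1.9
held 14.24 [ 528.6 -190.7   62.2] F [0.3 0.1 3.6] op -0.3 gf 1.8
pre 14.69 [ 528.1 -182.6   69.8] F [-0.9  0.4  0.1] op 0.1 gf 0.0
8 True
feel 15.57 [ 528.3 -182.8   62. ] F [-0.3  0.   4. ] op -0.0 gf 1.8
held 15.77 [ 528.3 -182.8   62. ] F [ 0.4 -0.2  3.9] op -0.0 gf 1.8
```

```bash
cat >> h.py <<'E'
def Fz(): return np.mean([bot.state()['force'][2] for _ in range(3)])
def stroke(y0,y1,n=5):
    bot.move_linear(w(-55,y0,67),feed=120); bot.dwell(.1)
    b=Fz()
    if not bot.move_linear(w(-55,y0,56),feed=10,contact_N=2): print("no contact");return
    z=bot.state()['tcp_pos'][2]; log=[]
    for _ in range(8):
        f=Fz()-b; log.append(round(f,1))
        if f>7.3: break
        z-=min(.5,(8-f)/3.5*.8); bot.move_linear(w(-55,y0,z),feed=15)
    log.append("drag")
    for y in np.linspace(y0,y1,n+1)[1:]:
        bot.move_linear(w(-55,y,z),feed=15); f=Fz()-b; log.append(round(f,1))
        if f>10.5: z+=.5
        else: z-=np.clip((8-f)/3.5*.5,-.3,.3)
    bot.dwell(.15); st(str(log)+f" z{z:.2f}")
    bot.move_linear(w(-55,y1,70),feed=60)
E
python3 - <<'E'
from h import *
stroke(9,-9)
stroke(9,-9)
bot.move_linear(w(-70,0,150),feed=150);st()
sc=np.mean([bot.camera("scene") for _ in range(3)],0).astype(np.uint8);top=np.mean([bot.camera("top")for _ in range(3)],0).astype(np.uint8)
np.savez("im4.npz",sc=sc,top=top)
m=np.zeros((500,800,3),np.uint8);m[:480,:400]=crop("",100,245,50,60,8,sc);m[:480,400:]=crop("",372,142,50,60,8,top)
cv2.imwrite("pics/roll1.png",m)
E
```

```text
[np.float64(5.1), np.float64(4.5), np.float64(6.4), np.float64(8.7), 'drag', np.float64(8.3), np.float64(7.8), np.float64(9.0), np.float64(8.5), np.float64(7.6)] z60.57 19.89 [ 529.2 -199.6   61. ] F [-1.7  1.   7.4] op -0.3 gf 3.6
[np.float64(3.7), np.float64(4.6), np.float64(5.3), np.float64(6.3), np.float64(7.9), 'drag', np.float64(8.5), np.float64(9.1), np.float64(7.9), np.float64(8.4), np.float64(8.3)] z60.19 24.33 [ 529.1 -199.7   60.6] F [-1.5  0.8  8.4] op -0.1 gf 4.2
 25.35 [ 513.4 -191.3  149.5] F [0.4 0.7 0.1] op -0.5 gf 0.0
```

View pics/roll1.png

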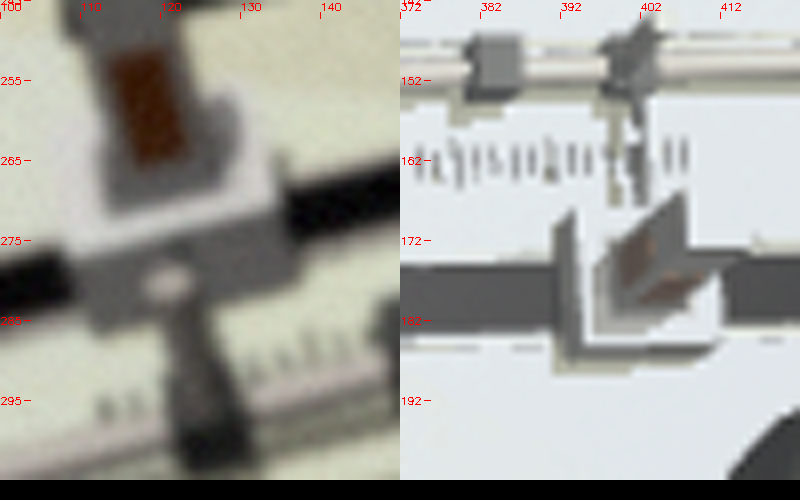

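The pointer and the pointed rider's blade now look nearly collinear at top px (402,156–168). I'll check that numerically and in one zoom.

```bash
python3 - <<'E'
from h import *
im=np.load("im4.npz");top=im["top"]
g=cv2.cvtColor(top,cv2.COLOR_RGB2GRAY).astype(float)
R=np.array([[np.cos(p[2]),np.sin(p[2])],[-np.sin(p[2]),np.cos(p[2])]])
for v in range(153,171):
    r=g[v,398:408]; d=np.clip(np.median(g[v,395:412])-15-r,0,None); print(v,r.astype(int),end=' ')
    if d.sum()>20:
        u=398+(d*np.arange(10)).sum()/d.sum(); print(round(u,2),(R@(back("top",(u,v),70)[:2]-p[:2])).round(1))
    else: print()
t=cv2.resize(cv2.convertScaleAbs(top[146:172,390:415,::-1],alpha=1.7),None,fx=22,fy=22,interpolation=cv2.INTER_CUBIC)
for x in np.arange(40,100,5):
    pass
for y in(-19.4,):
    a,b=proj("top",[w(60,y,70),w(90,y,70)]);f=lambda u:tuple(np.int32((u-[390,146]+.5)*22))
    cv2.line(t,f(a),f(b),(0,0,255),1)
cv2.imwrite("pics/z.png",t)
E
```

```text
153 [ 51  51  52  67  69  78 109 109 109 109] 399.68 [ 79.7 -15.2]
154 [ 72  70  62  68  91 135 136 135 136 136] 399.85 [ 77.6 -15.4]
155 [ 95  94  93  63  95 135 136 135 136 135] 400.19 [ 75.4 -16. ]
156 [ 95  96 103  61  84 136 135 136 135 135] 400.35 [ 73.3 -16.2]
157 [ 95 101 130  71  87 135 135 135 135 135] 400.37 [ 71.2 -16.1]
158 [ 95 100 134 119 100 136 135 133 135 133] 399.56 [ 69.1 -14.3]
159 [ 94 101 131 126  94 135 133 113 133 112] 400.66 [ 67.  -16.4]
160 [ 86 102  87  65  79 135 131  95 131  94] 401.1 [ 64.8 -17.1]
161 [ 76 107  86  59  79 133 131  96 131  92] 400.48 [ 62.8 -15.7]
162 [ 94 131  87  60  79 114 131  98 131  97] 401.72 [ 60.6 -18.1]
163 [ 90 132  93  63  80 115 133 114 133 117] 400.61 [ 58.5 -15.7]
164 [100 132 131  78  79 116 135 135 135 134] 400.9 [ 56.4 -16.2]
165 [ 96 101 131  74  80 122 135 134 129 122] 400.5 [ 54.4 -15.2]
166 [ 96 101 132  92  80 121 133 126  78  96] 402.65 [ 52.1 -19.5]
167 [102 106 132  98  89 118 107  76  63  83] 405.1 [ 49.8 -24.4]
168 [135 135 135 135 129 106  62  62  62  79] 405.24 [ 47.7 -24.5]
169 [135 135 135 128  88  62  62  62  62  76] 404.6 [ 45.7 -23. ]
170 [134 134 127  90  57  61  62  61  61  73] 404.12 [ 43.6 -21.9]
```

View pics/z.png

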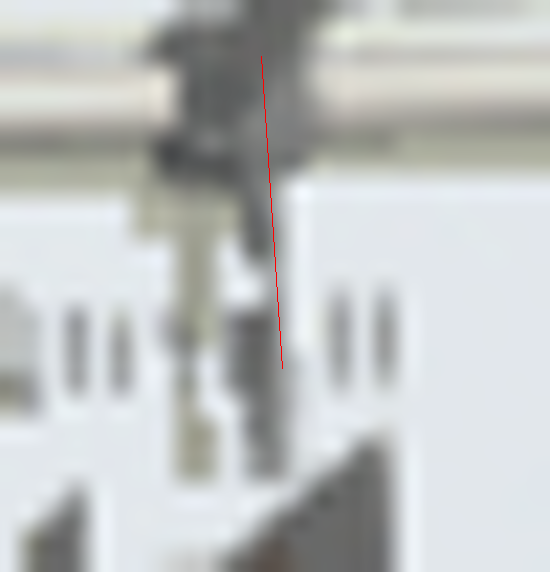

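Both measures (carriage shift of 18.5 mm against 19.4 needed, and the zoom) put the pointer about 0.9 mm short. I'll do one small corrective roll, then clear the hand, check and hand in.

```bash
python3 - <<'E'
from h import *
bot.move_linear(w(-55,.8,75),feed=150)
stroke(.8,-.8,2)
bot.move_linear(w(-75,0,180),feed=150);bot.dwell(.3);st()
sc=bot.camera("scene");top=np.mean([bot.camera("top")for _ in range(3)],0).astype(np.uint8)
m=np.zeros((500,800,3),np.uint8);m[:480,:400]=crop("",90,220,80,96,5,sc);m[:480,400:]=crop("",388,144,25,30,16,top)
cv2.imwrite("pics/fin.png",m)
E
```

```text
[np.float64(3.2), np.float64(4.9), np.float64(6.1), np.float64(6.5), np.float64(7.2), np.float64(7.5), 'drag', np.float64(8.5), np.float64(8.7)] z60.33 29.17 [ 528.6 -191.2   60.7] F [-1.7  2.2  9.2] op -0.3 gf 4.4
 30.68 [ 508.5 -191.5  179.2] F [-0.2  0.3  0.7] op 0.2 gf 0.0
```

View pics/fin.png

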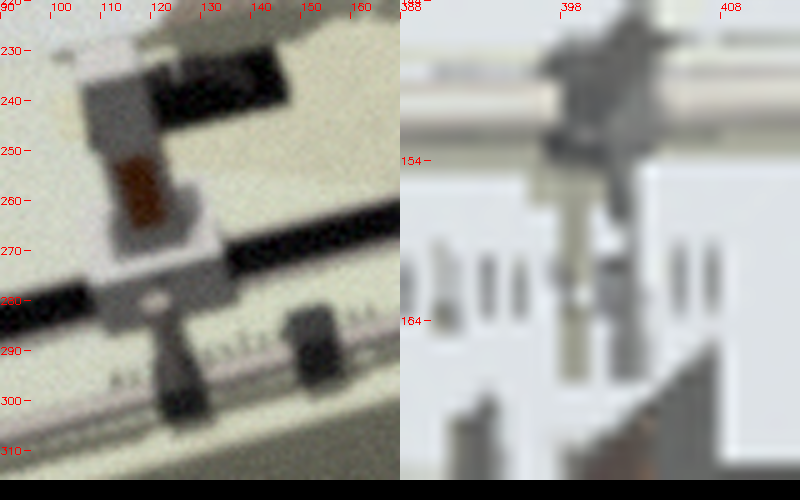

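The final picture shows the cell upright in the pocket, with the pointer at (402,166) in line with the pointed rider's blade at (402,156) to within about 0.5 mm. The hand is clear.

```bash
python3 -c "
from plant import bot
print(bot.hand_in())"
```

```text
the job is handed in; nothing more can be done
None
```

The job is handed in with no verdict returned: the cell stands in the carriage's pocket, the pointer lines up with the pointed rider's blade to about 0.5 mm by the last picture, and the hand is clear.

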